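Set a squeeze bottle to drain on the sloped rack

TASK

Set the squeeze bottle that is lying on its side to drain. First slide the empty steel dish along the worktop (do not lift or tip it) to where the nozzle will hang in front of the low end of the wire drain rack, so that nothing can drip on the worktop; then lay the bottle gently in the rack's sloping trough, nozzle down through the fork and over the middle of the dish, and leave it resting there. Do not disturb the canister, the measuring cup or the timer.

Things in the scene. Friction and masses are not known exactly. Their poses are not given: they have to be found in the camera images.
- bottle: The squeeze bottle lying on its side, loose, can roll: round body 61 mm across, 152 mm long, then a 40 mm wide cap and tapering nozzle; 217 mm in all, about 0.33 kg. Origin at the centre of its flat bottom; its z axis runs along it to the nozzle tip (level while it lies, 30 mm up). Balances and grips well 85 mm from the bottom. Bottles standing upright further off are not part of the job.
- nozzle_tip (a point): The tip of the lying bottle's nozzle: on its axis, 217 mm from its bottom. Axes as the bottle's.
- dish: Shallow open steel dish with nearly straight sides, loose: 109 mm across the rim, 100 mm across the base, 42 mm tall (44 mm with the rolled rim), wall 3 mm, 0.22 kg; too wide for a gripper to span. Origin at the centre of its underside, z up.
- drain_rack: Steel wire drain rack, fixed: two trough rods (8 mm thick, centres 44 mm apart, 162 mm long) falling 20 degrees to the low end, on legs with a 100 mm wide foot. At the low end an open-topped wire fork (U, 49 mm wide inside) stops the bottle's shoulder and lets the cap through. Origin on the worktop under mid trough, z up; x points level from the fork to the high end (nozzle goes to -x).
- rack_seat (a point): On the axis of a bottle lying in the trough, where its shoulder (152 mm from its bottom) meets the fork; 94 mm up. x points up the slope (20 degrees) along that axis towards the bottle's bottom, y level across, z square out of the trough. The bottle's bottom comes 152 mm along x (146 mm up), its nozzle tip 65 mm along -x (72 mm up). The rods' tops are 23 mm below this axis.
- drip_point (a point): Unmarked point on the worktop straight under the nozzle tip of a bottle that lies in the rack: 61 mm in front of the fork along the rack's -x, 141 mm from the rack's origin. The dish is to be centred on it.
- canister: Bystander: upright round card canister, 99 mm across, 124 mm tall. Origin at the centre of its underside.
- cup: Bystander: steel measuring cup with a strap handle, 67 x 142 x 40 mm. Origin under its middle.
- timer: Bystander: round kitchen timer, 68 mm across, 56 mm tall. Origin at the centre of its underside.
Things that resemble listed ones, but are neither listed nor needed, are in the scene too. Of the things that look like the dish, take the one that is nearest to the robot's base at the start.

How it is judged:
On the way, in this order (a step that is already met when the one before it is completed fails the run):
1. the dish stands under the place of the nozzle, in front of the fork, while the bottle is not yet on the rack (horizontal distance between dish and drip_point below 0.03 m and linear speed of dish below 0.02 m/s and distance between nozzle_tip and drip_point above 0.16 m), for 0.2 s.
2. the bottle lies in the trough, nozzle down over the dish (angle between the z axis of bottle and the x axis of rack_seat, either way round below 0.14 rad and horizontal distance between nozzle_tip and dish below 0.035 m and contact force between bottle and drain_rack above 0.8 N), for 0.2 s.
At the end, for the whole second after the job is handed in: The bottle rests in line in the rack's trough (8 degrees, 10 mm), nozzle through the fork and at most 25 mm short of full reach, its tip seen from above within 35 mm of the centre of the dish, which stands flat on the worktop; both at rest, released (all of step 2 and x of nozzle_tip in the frame of rack_seat between -0.075 and -0.04 m and y of bottle in the frame of rack_seat between -0.01 and 0.01 m and z of bottle in the frame of rack_seat between -0.008 and 0.008 m and angle between dish's own z axis and vertical below 0.05 rad and height (world z) of dish below 0.005 m and linear speed of each of dish, bottle below 0.01 m/s); the robot touches nothing.
It fails at once if the dish is lifted off the worktop or tipped (height (world z) of dish above 0.02 m or angle between dish's own z axis and vertical above 0.3 rad).
It fails at once if the bottle is dropped: it falls free of the fingers faster than 0.6 m/s (a fall of about 2 cm) (contact force between the fingers and bottle below 0.05 N and linear speed of bottle above 0.6 m/s).
It fails at once if the bottle is forced against the rack (more than 60 N) (contact force between bottle and drain_rack above 60 N).
It fails at once if the canister, the measuring cup or the timer is moved more than 30 mm (distance of any of canister, cup, timer from where it was at the start of the episode above 0.03 m).
It also fails if it takes over 58 s, if anything falls off the work surface, if the arm or the gripper's body presses on something with over 40 N, if the wrist force passes 120 N, or if a joint passes its speed limit or range.

ROBOT

A 6-joint arm with a two-finger parallel gripper is mounted at the origin on a cart in front of the work surface, level with it; the furniture and walls round the work are solid. World frame = base frame: x ahead of the robot, y to its left, z up, the work surface at z = 0. Lengths are in m, angles in rad, forces in N, time in s.
With the tool pointing down it reaches from about 0.2 to 0.875 m from the base axis. Payload 3.4 kg.
Tool frame: the origin (TCP) lies midway between the tips of the shut fingers; the grasp point (between the pads) lies 19 mm behind it; z points along the fingers, y is the line along which they close (so a half turn about z gives the same grasp; the last joint's range is limited). The gripper opens to 94 mm and grips with 3 to 60 N. Pads are 16 mm wide; open, the fingers measure 119 mm over their backs; the gripper's body (75 mm by 177 mm) begins 78 mm behind the grasp point.
Start: joints at [-1.429, 0.276, 1.505, -0, 1.361, -0.121], TCP at [0.149, -0.555, 0.205] pointing down, gripper open.
Joint ranges: [-2.89, 2.89], [-0.75, 2.08], [0.22, 2.7], [-1.18, 4.32], [0.11, 2.71], [-2.7, 2.7]. Speed limits (rad/s): [2.57, 2.57, 3.14, 3.14, 3.14, 3.14].

INTERFACE

Orientations are given as a unit quaternion [w, x, y, z].
In Python, from workcell import telemetry, optics, close_job gives the robot as it stands.
- The arm moves only by the tool move_arm, never from a script. Its argument "targets" is a list of rows, each an object of numbers: "x", "y", "z": the shift along the tool's x, y, z in m; "roll": the turn about the tool's z in rad; "gripper": the opening, from 0 (shut) to 1 (fully open). In form: [{"x": .., "y": .., "z": .., "roll": .., "gripper": ..}, ...]. A call has 1 to 5 rows; each row is the pose to reach, as a shift and turn from the pose commanded when the call began, along the tool's axes at that moment; what a row does not reach only later rows make up. A row lasts 1/10 s, in which the tool goes at most 50 mm and 8.59 degrees, less where a joint would pass 70% of its speed; a pose out of reach is approached as far as the arm can. A call with a gripper value outside its range is refused whole. The fingers move at their own pace and stop on an object; "force" is the grip in N (left out, the last holds). Time passes only in rows, so rows that repeat a pose let the fingers close. It gives the time, the measured TCP pose, the force, the opening and the grip force at its end, in the units of the state.
- telemetry.sense(): the state, without advancing time (a new reading comes with each control period).
- optics.capture(name): name is "scene" or "top"; returns a dict with "pixels" (420x560x3 uint8, blue, green, red), "depth" (420x560 float32, m along the optical axis (not along the pixel's ray), 0 where there is no reading), "fx", "fy", "cx", "cy" (pixels), "extrinsics" (4x4, takes a point from camera to world coordinates). Camera axes: x right, y up, looking along -z (the intrinsics and any distortion apply to the point x, -y, -z); pixel columns grow to the right and rows downward; lengths in m; the calibration is good to about 2 mm. A picture is of the moment at which its call begins.
- close_job(): hands the job in; it is judged then, once.
The state is a dict: "time_s": time; "q": joint angles; "qd": joint speeds; "joint_efforts": joint torques, N m; "tool_pos": TCP position; "eef_rot": TCP orientation; "wrist_force": force on the tool from outside, world axes, zero at the start; "wrist_torque": the same for the moment, N m; "opening": finger opening in m; "finger_force": force on a finger pad.
Only numpy, scipy, OpenCV 4.12 (cv2) and the standard library are available. Lean on these libraries where they do the work, as an engineer would, in place of code of your own. Each camera call takes 0.05 s, during which the arm holds its last target. There are 200 camera calls.

## Working session

There is one attempt and no reset: what is moved stays moved. The work goes in short steps, Python scripts to look and compute and a tool call to move; the robot and the scene stay as the last step left them, time stands still between calls to the robot, and variables do not carry over. Pictures are saved under pics/ and viewed, at most 10 in all, crops included, and the job is handed in when it is done.

Besides the shell and the picture viewer there is one more tool, called after "Emit:" as name(argument=value, ...), one argument or row to a line, values as JSON. move_arm: Moves the arm, as the interface text tells. Its arguments: {"type":"object","properties":{"targets":{"type":"array","items":{"type":"object","properties":{"x":{"type":"number"},"y":{"type":"number"},"z":{"type":"number"},"roll":{"type":"number"},"gripper":{"type":"number"}}}},"force":{"type":"number"}},"required":["targets"]}

```bash
mkdir -p pics
cat > h.py <<'E'
import numpy as np, cv2
from workcell import telemetry, optics, close_job
def cap(n):
    c=optics.capture(n); return c
def cloud(c):
    h,w=c['depth'].shape; v,u=np.mgrid[:h,:w]; d=c['depth']
    P=np.stack([(u-c['cx'])/c['fx']*d,-(v-c['cy'])/c['fy']*d,-d],-1)
    E=c['extrinsics']; return P@E[:3,:3].T+E[:3,3]
E
python3 - <<'E'
from h import *
for n in('scene','top'):
    c=cap(n); print(n,c.keys(),c['extrinsics'].round(3).tolist(),c['fx'],c['cx'],c['cy'],(c['depth']>0).mean())
    cv2.imwrite(f'pics/{n}0.png',c['pixels']); np.savez(f'{n}0.npz',px=c['pixels'],P=cloud(c))
s=telemetry.sense();print(s)
E
```

```text
scene dict_keys(['pixels', 'depth', 'fx', 'fy', 'cx', 'cy', 'extrinsics']) [[-0.478, 0.537, -0.696, -0.511], [-0.879, -0.279, 0.388, 0.55], [0.014, 0.796, 0.605, 1.033], [0.0, 0.0, 0.0, 1.0]] 502.790015596248 273.807739660701 211.08311387405337 0.9718069727891157
top dict_keys(['pixels', 'depth', 'fx', 'fy', 'cx', 'cy', 'extrinsics']) [[-0.055, 0.976, -0.21, 0.287], [-0.998, -0.053, 0.013, -0.033], [0.002, 0.21, 0.978, 1.485], [0.0, 0.0, 0.0, 1.0]] 426.0349671436087 276.3267511640942 199.12251647498394 0.9959991496598639
{'time_s': 0.1, 'q': array([-1.42899728e+00,  2.76517535e-01,  1.50594447e+00, -8.26159175e-06,
        1.36065101e+00, -1.20988050e-01]), 'qd': array([ 0.00026635, -0.00110891, -0.00239726,  0.00025927, -0.0017115 ,
       -0.00052126]), 'joint_efforts': array([ 1.76681810e-03, -4.05457020e+01, -2.37780297e+01,  7.03215203e-02,
        2.98846699e-02, -4.44186776e-05]), 'tool_pos': array([ 0.1493021 , -0.55480014,  0.20472405]), 'eef_rot': array([-7.60093875e-04,  9.91379880e-01,  1.31016626e-01, -1.19489248e-05]), 'wrist_force': array([-0.50775338, -0.03133815,  0.07087948]), 'wrist_torque': array([ 0.02536227, -0.06026252, -0.02442724]), 'finger_force': 0.0, 'opening': 0.09420455280038835}
```

View pics/scene0.png

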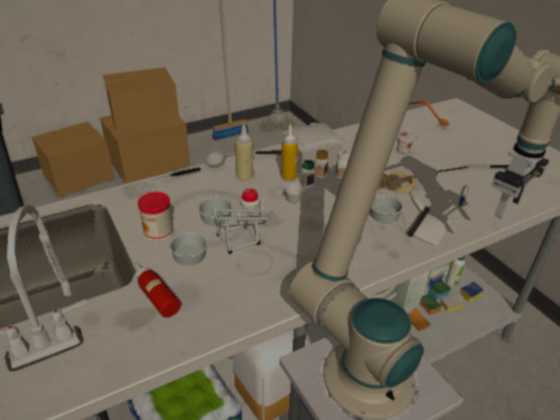

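View pics/top0.png

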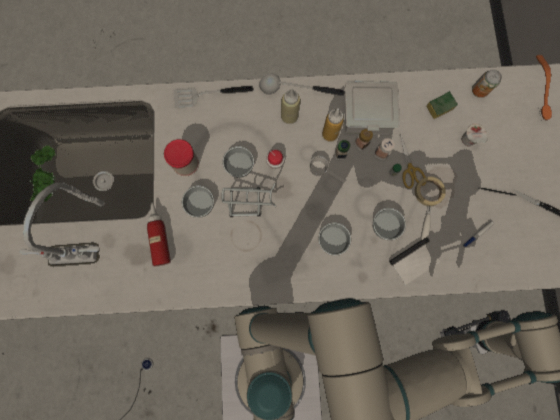

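Both views: dish candidates in the top view are at about (240,161), (199,201), (335,237) and (388,222). The rack is at (247,195), the red bottle at (158,240) with its nozzle up at (153,212), and the canister at (180,155). I'll zoom in on the rack and measure.

Run:
```python
from h import *
t=np.load('top0.npz');s=np.load('scene0.npz')
a=cv2.resize(t['px'][130:270,140:300],None,fx=3.7,fy=3.7,interpolation=2)[:, :400] if 0 else cv2.resize(t['px'][130:275,140:340],(800,580),interpolation=2)
cv2.imwrite('pics/tc.png',a)
cv2.imwrite('pics/sc.png',cv2.resize(s['px'][170:320,120:320],(800,600),interpolation=2))
P=t['P']
for n,(u,v) in dict(d1=(240,161),d2=(199,201),d3=(335,237),d4=(388,222),can=(180,155),tim=(275,158),cup=(430,190),e=(319,163),fl=(300,280)).items():
    print(n,P[v,u].round(3))
# height clusters: dish rims
z=P[...,2]; m=((z>.012)&(z<.3)&(P[...,0]>.2)&(P[...,0]<.95)).astype(np.uint8)
n,l,st,_=cv2.connectedComponentsWithStats(m)
for i in range(1,n):
    if st[i,4]>60:
        q=P[l==i]; print(st[i].tolist(),q.min(0).round(3),q.max(0).round(3))
# bottle (red)
h=cv2.cvtColor(t['px'],cv2.COLOR_BGR2HSV); r=(((h[...,0]<8)|(h[...,0]>172))&(h[...,1]>130)&(h[...,2]>50)).astype(np.uint8)
n,l,st,ce=cv2.connectedComponentsWithStats(r)
for i in range(1,n):
    if st[i,4]>60:
        q=P[l==i]; print('red',st[i].tolist(),q.mean(0).round(3),q.max(0).round(3))
```

```text
d1 [ 0.755  0.07  -0.   ]
d2 [0.614 0.221 0.001]
d3 [ 0.459 -0.252 -0.002]
d4 [ 0.501 -0.442  0.003]
can [0.747 0.261 0.124]
tim [ 0.741 -0.056  0.057]
cup [ 0.609 -0.606 -0.002]
e [ 0.731 -0.216  0.001]
fl [ 0.318 -0.119 -0.   ]
[479, 86, 18, 12, 67] [ 0.944 -0.851  0.016] [ 0.95  -0.824  0.107]
[281, 89, 20, 35, 548] [ 0.885 -0.152  0.012] [ 0.943 -0.086  0.221]
[345, 90, 55, 60, 2437] [ 0.769 -0.5    0.012] [ 0.95  -0.307  0.12 ]
[541, 90, 11, 31, 201] [ 0.841 -1.079  0.014] [ 0.949 -1.04   0.047]
[427, 95, 31, 24, 464] [ 0.873 -0.729  0.012] [ 0.95  -0.628  0.054]
[322, 109, 22, 32, 482] [ 0.809 -0.292  0.012] [ 0.862 -0.232  0.219]
[462, 124, 26, 22, 413] [ 0.754 -0.805  0.012] [ 0.826 -0.734  0.079]
[375, 139, 20, 21, 275] [ 0.728 -0.466  0.012] [ 0.778 -0.417  0.104]
[164, 140, 34, 36, 900] [0.706 0.218 0.012] [0.803 0.316 0.13 ]
[335, 140, 16, 19, 219] [ 0.738 -0.314  0.013] [ 0.781 -0.273  0.104]
[223, 147, 31, 31, 266] [0.684 0.021 0.013] [0.796 0.128 0.051]
[266, 150, 19, 19, 279] [ 0.716 -0.09   0.013] [ 0.783 -0.024  0.061]
[310, 157, 36, 26, 167] [ 0.647 -0.298  0.012] 
[... 338 characters left out ...]
.66  0.274 0.049]
[147, 203, 24, 64, 943] [0.391 0.317 0.012] [0.61  0.394 0.067]
[373, 208, 33, 32, 279] [ 0.436 -0.489  0.012] [ 0.545 -0.379  0.048]
[389, 215, 42, 52, 376] [ 0.347 -0.585  0.012] [ 0.516 -0.428  0.031]
[319, 223, 32, 33, 251] [ 0.393 -0.297  0.012] [ 0.504 -0.189  0.048]
[465, 222, 28, 25, 97] [ 0.401 -0.802  0.012] [ 0.48  -0.694  0.021]
[19, 234, 81, 30, 979] [0.422 0.529 0.012] [0.479 0.792 0.299]
[234, 305, 44, 20, 499] [ 0.2   -0.034  0.122] [0.246 0.097 0.299]
red [164, 140, 30, 28, 651] [0.751 0.265 0.13 ] [0.803 0.316 1.485]
red [268, 150, 15, 15, 161] [ 0.745 -0.056  0.052] [ 0.773 -0.032  0.061]
red [147, 220, 23, 46, 660] [0.464 0.351 0.058] [0.546 0.394 1.485]
```

View pics/tc.png

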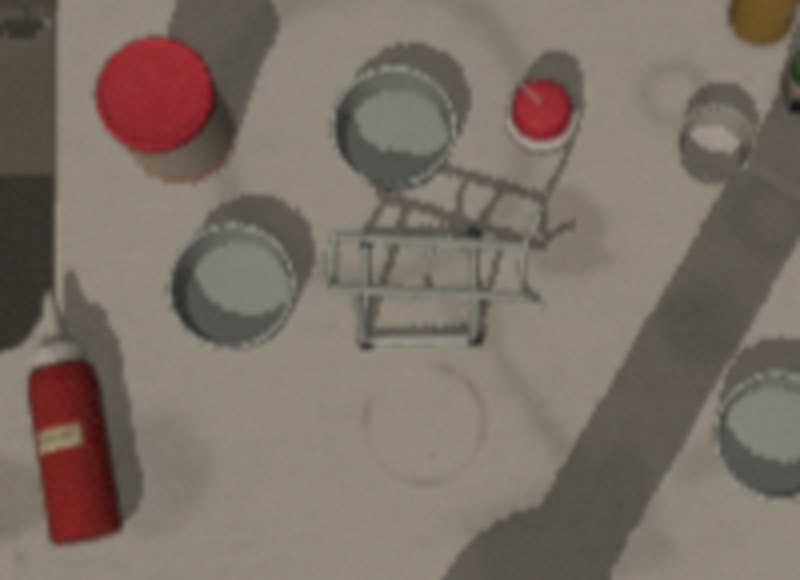

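View pics/sc.png

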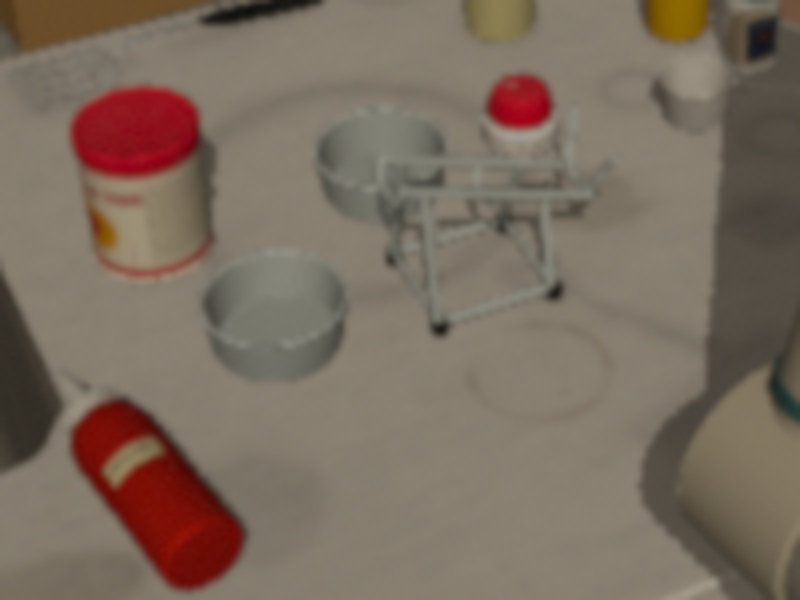

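Crops: the rack's rods run from (330,260) to (535,270) in the top crop, and the fork prongs are at its right end (the −y side). The target dish is the one at the right edge (780,430). The bottle lies at (72,450) with its nozzle up at (50,300). Next come precise measurements.

Run:
```python
from h import *
t=np.load('top0.npz');s=np.load('scene0.npz')
for nm,d in(('top',t),('scene',s)):
    P=d['P']; z=P[...,2]; x=P[...,0];y=P[...,1]
    m=(x>.53)&(x<.68)&(y>-.09)&(y<.16)&(z>.05)&(z<.2)
    # exclude spare dish d1
    q=P[m]; print(nm,len(q))
    for a in np.arange(-.09,.16,.02):
        k=q[(q[:,1]>=a)&(q[:,1]<a+.02)]
        if len(k): print(round(a+.01,3),len(k),'x',np.percentile(k[:,0],[2,25,50,75,98]).round(3),'z',np.percentile(k[:,2],[5,50,95]).round(3))
    # feet
    m=(x>.5)&(x<.68)&(y>-.09)&(y<.14)&(z>.004)&(z<.02); q=P[m]; print('feet',np.percentile(q,[1,99],axis=0).round(3).tolist())
    # dish rim fit: z .035-.055 circle
    for c0 in((.45,-.243),(.605,.22)):
        m=(np.hypot(x-c0[0],y-c0[1])<.07)&(z>.036)&(z<.055); q=P[m]
        A=np.c_[2*q[:,:2],np.ones(len(q))]; b=(q[:,:2]**2).sum(1); o=np.linalg.lstsq(A,b,rcond=None)[0]
        print('dish',o[:2].round(4),'R',np.sqrt(o[2]+o[0]**2+o[1]**2).round(4),len(q))
    # bottle
    m=(x>.38)&(x<.56)&(y>.29)&(y<.41)&(z>.05)&(z<.075); q=P[m]
    l=cv2.fitLine(q[:,:2].astype(np.float32),cv2.DIST_HUBER,0,.01,.01).ravel()
    print('bot top line',l.round(4)); 
    m=(x>.3)&(x<.66)&(y>.27)&(y<.43)&(z>.015)&(z<.075); q=P[m]; dd=l[:2]; dd=dd*np.sign(dd[0]); n=np.array([-dd[1],dd[0]])
    u=(q[:,:2]-l[2:])@dd; w=(q[:,:2]-l[2:])@n
    print('along',np.percentile(u,[0.5,1,99,99.7]).round(4),'across',np.percentile(w[u<.05],[1,99]).round(4),'maxz',np.percentile(q[:,2],98))
    for f in np.percentile(u,[.5,99.7]): print('end',(l[2:]+dd*f).round(4))
```

```text
top 350
-0.06 1 x [0.635 0.635 0.635 0.635 0.635] z [0.105 0.105 0.105]
-0.04 50 x [0.56  0.58  0.602 0.62  0.631] z [0.063 0.077 0.109]
-0.02 29 x [0.573 0.577 0.616 0.619 0.623] z [0.071 0.076 0.08 ]
0.0 33 x [0.565 0.574 0.579 0.619 0.627] z [0.055 0.082 0.087]
0.02 31 x [0.567 0.574 0.578 0.619 0.623] z [0.066 0.088 0.095]
0.04 51 x [0.573 0.58  0.602 0.618 0.625] z [0.08  0.094 0.1  ]
0.06 29 x [0.576 0.58  0.619 0.621 0.625] z [0.099 0.104 0.109]
0.08 24 x [0.576 0.578 0.6   0.621 0.624] z [0.107 0.112 0.116]
0.1 54 x [0.562 0.573 0.578 0.62  0.626] z [0.061 0.116 0.123]
0.12 48 x [0.575 0.582 0.604 0.619 0.626] z [0.109 0.117 0.126]
feet [[0.503, -0.084, 0.004], [0.677, 0.137, 0.019]]
dish [ 0.4483 -0.2423] R 0.0532 141
dish [0.6039 0.2198] R 0.053 145
bot top line [0.9859 0.1672 0.4699 0.3561]
along [-0.0754 -0.0751  0.1304  0.1369] across [-0.0283  0.0289] maxz 0.06354711255237536
end [0.3955 0.3435]
end [0.6049 0.379 ]
scene 479
-0.04 57 x [0.557 0.571 0.608 0.621 0.635] z [0.068 0.089 0.107]
-0.02 43 x [0.569 0.575 0.598 0.615 0.622] z [0.066 0.072 0.077]
0.0 47 x [0.564 0.57  0.576 0.619 0.626] z [0.052 0.077 0.084]
0.02 50 x [0.56  0.572 0.577 0.617 0.628] z [0.051 0.082 0.091]
0.04 38 x [0.572 0.576 0.611 0.617 0.623] z [0.082 0.092 0.097]
0.06 33 x [0.57  0.576 0.582 0.617 0.623] z [0.081 0.1   0.108]
0.08 37 x [0.573 0.576 0.615 0.62  0.626] z [0.106 0.109 0.114]
0.1 97 x [0.562 0.572 0.577 0.621 0.632] z [0.058 0.103 0.12 ]
0.12 75 x [0.563 0.575 0.591 0.617 0.624] z [0.059 0.115 0.126]
0.14 2 x [0.584 0.587 0.591 0.595 0.599] z [0.108 0.109 0.111]
feet [[0.515, -0.076, 0.004], [0.659, 0.126, 0.019]]
dish [ 0.4098 -0.2682] R 0.0118 11
dish [0.6023 0.2214] R 0.0532 178
bot top line [0.9853 0.1709 0.4765 0.3658]
along [-0.0869 -0.0865  0.1213  0.13  ] across [-0.0297  0.0269] maxz 0.06174577419653587
end [0.3909 0.351 ]
end [0.6046 0.388 ]
```

Emit:
move_arm(
  targets=[
    {"x": 0.37, "y": -0.175, "z": 0.06, "roll": 0, "gripper": 0.6},
    {"x": 0.37, "y": -0.175, "z": 0.06, "roll": 0, "gripper": 0.6},
    {"x": 0.37, "y": -0.175, "z": 0.06, "roll": 0, "gripper": 0.6},
    {"x": 0.37, "y": -0.175, "z": 0.06, "roll": 0, "gripper": 0.6},
    {"x": 0.37, "y": -0.175, "z": 0.06, "roll": 0, "gripper": 0.6},
  ],
  force=10,
)

```text
time_s: 0.6
tool_pos: [0.3388, -0.3934, 0.1687]
eef_rot: [-0.0, 0.991, 0.131, -0.0]
wrist_force: [0.2, -0.7, -1.0]
opening: 0.0586
finger_force: 0.0
```

Emit:
move_arm(
  targets=[
    {"x": 0.145, "y": -0.068, "z": 0.07},
    {"x": 0.145, "y": -0.068, "z": 0.07},
    {"x": 0.145, "y": -0.068, "z": 0.07},
    {"x": 0.145, "y": -0.068, "z": 0.07},
    {"x": 0.145, "y": -0.068, "z": 0.07},
  ],
)

```text
$.targets[0]: bad value
```

Run:
```python
from h import *
from scipy.optimize import least_squares
s=telemetry.sense();print(s['tool_pos'].round(4),s['opening'])
t=np.load('top0.npz')['P'];sc=np.load('scene0.npz')['P']
for nm,P in(('top',t),('scene',sc)):
    x,y,z=P[...,0],P[...,1],P[...,2]
    # rods: x vs y lines; axis
    zl=.0992+.364*(y-.048)
    m=(y>-.03)&(y<.11)&(abs(z-zl)<.012)
    near=P[m&(x>.56)&(x<.59)];far=P[m&(x>.607)&(x<.635)]
    for q in(near,far): print(nm,'rod x=',np.polyfit(q[:,1]-.04,q[:,0],1).round(4),'z=',np.polyfit(q[:,1]-.04,q[:,2],1).round(4),'z95',np.percentile(q[:,2]-zl[0,0]*0-.364*(q[:,1]-.04),90).round(4))
    m=(x>.55)&(x<.65)&(y<-.01)&(y>-.08)&(z>.085)&(z<.14); q=P[m]; print('prongs',q.round(3)[:40:2].tolist())
    m=(x>.55)&(x<.65)&(y>.08)&(y<.16)&(z>.1)&(z<.14); print('high end y',np.percentile(P[m][:,1],[50,90,99]).round(4))
    m=(x>.38)&(x<.545)&(y>.29)&(y<.42)&(z>.02)&(z<.08); q=P[m]
    q=q[np.hypot(q[:,0],q[:,1])>0]
    def f(p):
        th=p[1]; n=np.array([-np.sin(th),np.cos(th)]); w=(q[:,:2]-[.47,.357])@n-p[0]
        return np.hypot(w,q[:,2]-.0305-p[2])-.0305
    o=least_squares(f,[0,.17,0],loss='soft_l1',f_scale=.002); 
    th=o.x[1]; print('bottle centre at',(np.array([.47,.357])+o.x[0]*np.array([-np.sin(th),np.cos(th)])).round(4),'th',th.round(4),'dz',o.x[2].round(4),'rms',np.sqrt((o.fun**2).mean()))
```

```text
[ 0.3388 -0.3934  0.1687] 0.05856848612174542
top rod x= [0.0245 0.577 ] z= [0.3559 0.0959] z95 0.0994
top rod x= [0.0292 0.6207] z= [0.3508 0.0969] z95 0.1005
prongs [[0.635, -0.047, 0.107], [0.631, -0.044, 0.109], [0.629, -0.044, 0.104], [0.626, -0.043, 0.102], [0.625, -0.04, 0.091], [0.623, -0.036, 0.087], [0.619, -0.04, 0.086], [0.569, -0.04, 0.095], [0.562, -0.043, 0.111], [0.56, -0.043, 0.109]]
high end y [0.1093 0.1258 0.1268]
bottle centre at [0.4698 0.358 ] th 0.1592 dz -0.0014 rms 0.003422463295742405
scene rod x= [0.019  0.5753] z= [0.354  0.0938] z95 0.0974
scene rod x= [0.0292 0.6184] z= [0.3609 0.0939] z95 0.0978
prongs [[0.635, -0.045, 0.107], [0.632, -0.044, 0.106], [0.629, -0.042, 0.105], [0.624, -0.04, 0.105], [0.621, -0.038, 0.103], [0.621, -0.038, 0.099], [0.622, -0.038, 0.095], [0.623, -0.039, 0.09], [0.62, -0.034, 0.089], [0.557, -0.042, 0.113], [0.556, -0.042, 0.11], [0.569, -0.042, 0.097], [0.558, -0.043, 0.105], [0.567, -0.041, 0.095], [0.571, -0.037, 0.09], [0.564, -0.04, 0.094], [0.57, -0.039, 0.086]]
high end y [0.1086 0.1273 0.1303]
bottle centre at [0.4694 0.3608] th 0.1547 dz -0.0022 rms 0.005912935563435678
```

Emit:
move_arm(
  targets=[
    {"x": 0.145, "y": -0.068, "z": 0.07, "roll": 0, "gripper": 0.6},
    {"x": 0.145, "y": -0.068, "z": 0.07, "roll": 0, "gripper": 0.6},
    {"x": 0.145, "y": -0.068, "z": 0.07, "roll": 0, "gripper": 0.6},
    {"x": 0.145, "y": -0.068, "z": 0.07, "roll": 0, "gripper": 0.6},
    {"x": 0.145, "y": -0.068, "z": 0.07, "roll": 0, "gripper": 0.6},
  ],
)

```text
time_s: 1.1
tool_pos: [0.461, -0.2887, 0.0972]
eef_rot: [-0.002, 0.991, 0.133, -0.001]
wrist_force: [-0.1, -0.2, 0.3]
opening: 0.0566
finger_force: 0.0
```

Emit:
move_arm(
  targets=[
    {"x": 0, "y": 0.001, "z": 0.04, "roll": 0, "gripper": 0.6},
    {"x": 0, "y": 0.001, "z": 0.07, "roll": 0, "gripper": 0.6},
    {"x": 0, "y": 0.001, "z": 0.083, "roll": 0, "gripper": 0.6},
    {"x": 0, "y": 0.001, "z": 0.083, "roll": 0, "gripper": 0.3},
    {"x": 0, "y": 0.001, "z": 0.083, "roll": 0, "gripper": 0.1},
  ],
  force=8,
)

```text
time_s: 1.6
tool_pos: [0.4602, -0.2938, 0.0168]
eef_rot: [0.0, 0.991, 0.131, 0.0]
wrist_force: [-0.1, 0.1, 0.3]
opening: 0.044
finger_force: 0.0
```

Emit:
move_arm(
  targets=[
    {"x": 0, "y": 0, "z": 0, "roll": 0, "gripper": 0},
    {"x": 0, "y": 0, "z": 0, "roll": 0, "gripper": 0},
    {"x": 0, "y": 0, "z": 0, "roll": 0, "gripper": 0},
    {"x": 0, "y": 0, "z": 0, "roll": 0, "gripper": 0},
  ],
)

```text
time_s: 2.0
tool_pos: [0.4607, -0.2929, 0.0168]
eef_rot: [0.0, 0.991, 0.131, 0.0]
wrist_force: [-1.1, -1.4, -1.1]
opening: 0.012
finger_force: 0.0
```

```bash
cat >> h.py <<'E'
def dish(near,n='top'):
    c=cap(n); P=cloud(c); x,y,z=P[...,0],P[...,1],P[...,2]
    m=(np.hypot(x-near[0],y-near[1])<.075)&(z>.036)&(z<.05); q=P[m]
    for _ in range(5):
        A=np.c_[2*q[:,:2],np.ones(len(q))]; b=(q[:,:2]**2).sum(1); o=np.linalg.lstsq(A,b,rcond=None)[0]
        R=np.sqrt(o[2]+o[0]**2+o[1]**2); q=q[abs(np.hypot(*(q[:,:2]-o[:2]).T)-R)<.005]
    return o[:2].round(4),R.round(4),len(q),c
E
python3 - <<'E'
from h import *
o=dish((.448,-.242));print(o[:3]);s=telemetry.sense();print(s['tool_pos'],s['wrist_force'],s['opening'],s['finger_force'])
E
```

```text
(array([ 0.4482, -0.2426]), np.float64(0.0532), 56)
[ 0.46058639 -0.29276331  0.01661212] [-0.38179151  2.10975367 -0.10704301] 0.00796073655318801 1.2124360086181696
```

Emit:
move_arm(
  targets=[
    {"x": 0, "y": 0, "z": 0, "roll": 0, "gripper": 0},
    {"x": 0, "y": 0, "z": 0, "roll": 0, "gripper": 0},
    {"x": 0.009, "y": -0.005, "z": 0, "roll": 0, "gripper": 0},
    {"x": 0.022, "y": -0.012, "z": 0, "roll": 0, "gripper": 0},
    {"x": 0.036, "y": -0.02, "z": 0, "roll": 0, "gripper": 0},
  ],
)

```text
time_s: 2.55
tool_pos: [0.4907, -0.2638, 0.0165]
eef_rot: [0.001, 0.991, 0.131, -0.0]
wrist_force: [-2.3, -2.5, 5.5]
opening: 0.0086
finger_force: 9.5
```

Emit:
move_arm(
  targets=[
    {"x": 0.018, "y": -0.01, "z": 0, "roll": 0, "gripper": 0},
    {"x": 0.036, "y": -0.02, "z": 0, "roll": 0, "gripper": 0},
    {"x": 0.054, "y": -0.03, "z": 0, "roll": 0, "gripper": 0},
    {"x": 0.072, "y": -0.04, "z": 0, "roll": 0, "gripper": 0},
    {"x": 0.086, "y": -0.048, "z": 0, "roll": 0, "gripper": 0},
  ],
)

```text
time_s: 3.05
tool_pos: [0.5616, -0.1936, 0.0164]
eef_rot: [0.0, 0.991, 0.132, -0.0]
wrist_force: [-3.0, -3.5, 6.4]
opening: 0.0115
finger_force: 10.9
```

Run:
```python
from h import *
o=dish((.548,-.146));print(o[:3]);s=telemetry.sense();print(s['tool_pos'],s['wrist_force'],s['opening'],s['finger_force'])
```

```text
(array([ 0.5368, -0.1532]), np.float64(0.0523), 18)
[ 0.563465   -0.19193443  0.01642073] [ 0.22653581 -0.23212342  4.53663149] 0.010345827676307739 8.636906673982594
```

```bash
cat >> h.py <<'E'
def crop(c,u0,u1,v0,v1,f,name): cv2.imwrite('pics/'+name,cv2.resize(c['pixels'][v0:v1,u0:u1],None,fx=f,fy=f,interpolation=2))
E
python3 - <<'E'
from h import *
o=dish((.548,-.146),'scene');print(o[:3])
c=o[3];crop(c,230,370,160,260,5,'s2.png')
P=cloud(c);x,y,z=P[...,0],P[...,1],P[...,2]
E
```

```text
(array([ 0.5387, -0.1432]), np.float64(0.0589), 58)
```

View pics/s2.png

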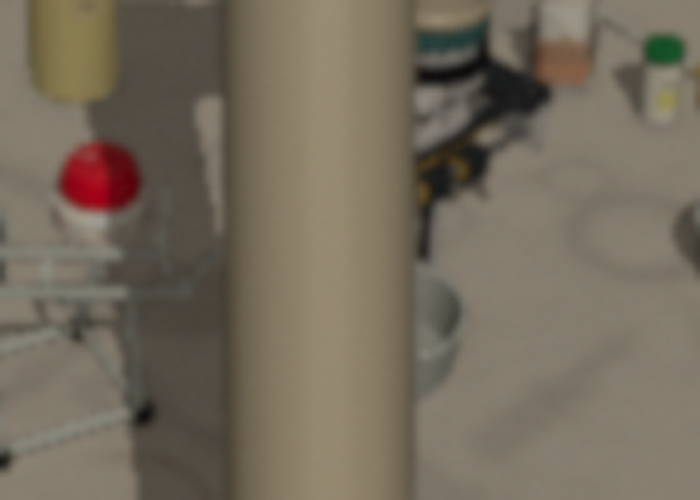

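The picture shows the dish upright at crop (440,330), mostly hidden by the arm, and following the fingers. I'll carry on.

Emit:
move_arm(
  targets=[
    {"x": 0.015, "y": -0.008, "z": 0, "roll": 0, "gripper": 0},
    {"x": 0.032, "y": -0.018, "z": 0, "roll": 0, "gripper": 0},
    {"x": 0.046, "y": -0.026, "z": 0, "roll": 0, "gripper": 0},
    {"x": 0.054, "y": -0.03, "z": 0, "roll": 0, "gripper": 0},
    {"x": 0.056, "y": -0.031, "z": 0, "roll": 0, "gripper": 0},
  ],
)

```text
time_s: 3.65
tool_pos: [0.6068, -0.1496, 0.0164]
eef_rot: [0.0, 0.991, 0.132, -0.001]
wrist_force: [-3.8, -3.1, 7.7]
opening: 0.0113
finger_force: 11.0
```

Run:
```python
from h import *
s=telemetry.sense();print(s['tool_pos'],s['wrist_force'],s['opening'],s['finger_force'])
for n in('top','scene'):
    o=dish((.59,-.105),n);print(o[:3])
    if n=='top': crop(o[3],220,340,140,250,5,'t3.png')
```

```text
[ 0.60676588 -0.14963019  0.01640124] [-3.8070001  -3.10578895  7.69057329] 0.011275552957626226 10.970248447260929
(array([ 0.5896, -0.1621]), np.float64(0.0042), 5)
(array([0., 0.]), np.float64(0.0), 0)
```

View pics/t3.png

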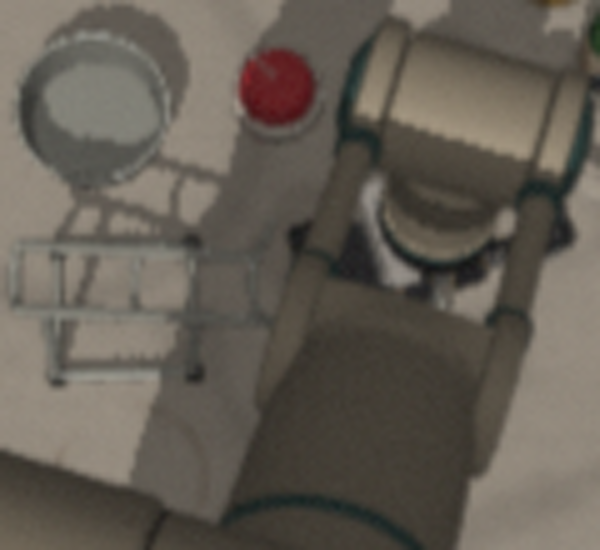

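The arm hides the dish. I'll release, lift straight up and move toward the bottle, then look.

Emit:
move_arm(
  targets=[
    {"x": 0, "y": 0, "z": 0, "roll": 0, "gripper": 0.5},
    {"x": 0, "y": 0, "z": 0, "roll": 0, "gripper": 0.5},
    {"x": 0, "y": 0, "z": 0, "roll": 0, "gripper": 0.5},
    {"x": 0, "y": 0, "z": 0, "roll": 0, "gripper": 0.5},
    {"x": 0, "y": 0, "z": -0.02, "roll": 0, "gripper": 0.5},
  ],
)

```text
time_s: 4.25
tool_pos: [0.6044, -0.1499, 0.0336]
eef_rot: [-0.002, 0.991, 0.131, -0.003]
wrist_force: [-0.1, -0.1, -0.1]
opening: 0.0459
finger_force: 0.0
```

Emit:
move_arm(
  targets=[
    {"x": 0, "y": 0, "z": -0.05, "roll": 0, "gripper": 0.5},
    {"x": 0, "y": 0, "z": -0.1, "roll": 0, "gripper": 0.5},
    {"x": 0, "y": 0, "z": -0.15, "roll": 0, "gripper": 0.5},
    {"x": 0, "y": 0, "z": -0.2, "roll": 0, "gripper": 0.5},
    {"x": 0, "y": 0, "z": -0.23, "roll": 0, "gripper": 0.5},
  ],
)

```text
time_s: 4.75
tool_pos: [0.6078, -0.1511, 0.2709]
eef_rot: [0.001, 0.991, 0.131, 0.003]
wrist_force: [-0.2, 0.0, -0.4]
opening: 0.0467
finger_force: 0.0
```

Emit:
move_arm(
  targets=[
    {"x": 0, "y": -0.05, "z": 0, "roll": 0, "gripper": 0.8},
    {"x": 0, "y": -0.1, "z": 0, "roll": 0, "gripper": 1},
    {"x": 0, "y": -0.15, "z": 0, "roll": 0, "gripper": 1},
    {"x": 0, "y": -0.2, "z": 0, "roll": 0, "gripper": 1},
    {"x": 0, "y": -0.25, "z": 0, "roll": 0, "gripper": 1},
  ],
)

```text
time_s: 5.25
tool_pos: [0.5408, 0.0924, 0.2661]
eef_rot: [-0.0, 0.991, 0.131, 0.0]
wrist_force: [0.8, 0.8, 0.4]
opening: 0.0837
finger_force: 0.0
```

Emit:
move_arm(
  targets=[
    {"x": 0, "y": -0.05, "z": 0, "roll": 0, "gripper": 1},
    {"x": 0.002, "y": -0.1, "z": 0, "roll": 0, "gripper": 1},
    {"x": 0.003, "y": -0.15, "z": 0, "roll": 0, "gripper": 1},
    {"x": 0.004, "y": -0.2, "z": 0, "roll": 0, "gripper": 1},
    {"x": 0.006, "y": -0.25, "z": 0, "roll": 0, "gripper": 1},
  ],
)

```text
time_s: 5.75
tool_pos: [0.4816, 0.3354, 0.2662]
eef_rot: [-0.0, 0.991, 0.131, 0.0]
wrist_force: [0.9, 0.5, 0.1]
opening: 0.094
finger_force: 0.0
```

Run:
```python
from h import *
s=telemetry.sense();print(s['time_s'],s['tool_pos'],s['q'])
for n in('top','scene'):
    o=dish((.59,-.105),n);print(o[:3])
    P=cloud(o[3]);x,y,z=P[...,0],P[...,1],P[...,2]
    for nm,cx,cy,zz in(('can',.755,.265,(.115,.14)),('tim',.745,-.056,(.03,.065))):
        m=(np.hypot(x-cx,y-cy)<.06)&(z>zz[0])&(z<zz[1]);print(nm,P[m].mean(0).round(3))
```

```text
5.75 [0.48156152 0.33537859 0.26618791] [4.89711622e-01 2.67293583e-01 1.36848187e+00 1.23941522e-04
 1.50553954e+00 1.79786612e+00]
(array([ 0.5772, -0.1087]), np.float64(0.0531), 134)
can [0.754 0.267 0.122]
tim [ 0.745 -0.057  0.05 ]
(array([ 0.4317, -0.3382]), np.float64(0.3252), 2)
can [0.751 0.277 0.121]
tim [ 0.739 -0.05   0.046]
```

The dish sits at (0.577,−0.109), about 20 mm from the drip point at (0.5945,−0.100). I'll nudge it with shut fingers along tool +x before fetching the bottle.

Emit:
move_arm(
  targets=[
    {"x": -0.011, "y": 0.046, "z": 0, "roll": 0, "gripper": 0.5},
    {"x": -0.022, "y": 0.092, "z": 0, "roll": 0, "gripper": 0},
    {"x": -0.033, "y": 0.138, "z": 0, "roll": 0, "gripper": 0},
    {"x": -0.044, "y": 0.184, "z": 0, "roll": 0, "gripper": 0},
    {"x": -0.055, "y": 0.23, "z": 0, "roll": 0, "gripper": 0},
  ],
)

```text
time_s: 6.35
tool_pos: [0.4887, 0.0946, 0.2661]
eef_rot: [0.0, 0.991, 0.131, 0.0]
wrist_force: [1.2, 0.3, 0.4]
opening: 0.0571
finger_force: 0.0
```

Emit:
move_arm(
  targets=[
    {"x": -0.011, "y": 0.046, "z": 0, "roll": 0, "gripper": 0},
    {"x": -0.022, "y": 0.092, "z": 0, "roll": 0, "gripper": 0},
    {"x": -0.033, "y": 0.138, "z": 0, "roll": 0, "gripper": 0},
    {"x": -0.044, "y": 0.184, "z": 0, "roll": 0, "gripper": 0},
    {"x": -0.053, "y": 0.224, "z": 0, "roll": 0, "gripper": 0},
  ],
)

```text
time_s: 6.85
tool_pos: [0.4954, -0.1361, 0.2662]
eef_rot: [0.0, 0.992, 0.13, 0.0]
wrist_force: [0.6, 0.2, -0.4]
opening: 0.0171
finger_force: 0.0
```

Emit:
move_arm(
  targets=[
    {"x": 0, "y": 0, "z": 0.05, "roll": 0, "gripper": 0},
    {"x": 0, "y": 0, "z": 0.1, "roll": 0, "gripper": 0},
    {"x": 0, "y": 0, "z": 0.15, "roll": 0, "gripper": 0},
    {"x": 0, "y": 0, "z": 0.2, "roll": 0, "gripper": 0},
    {"x": 0, "y": 0, "z": 0.24, "roll": 0, "gripper": 0},
  ],
)

```text
time_s: 7.35
tool_pos: [0.4945, -0.1334, 0.0238]
eef_rot: [-0.0, 0.991, 0.13, -0.001]
wrist_force: [0.1, -0.7, -0.1]
opening: 0.0004
finger_force: 0.0
```

Emit:
move_arm(
  targets=[
    {"x": 0.012, "y": -0.002, "z": 0.006, "roll": 0, "gripper": 0},
    {"x": 0.024, "y": -0.002, "z": 0.006, "roll": 0, "gripper": 0},
    {"x": 0.034, "y": -0.002, "z": 0.006, "roll": 0, "gripper": 0},
    {"x": 0.042, "y": -0.002, "z": 0.006, "roll": 0, "gripper": 0},
    {"x": 0.047, "y": -0.002, "z": 0.006, "roll": 0, "gripper": 0},
  ],
)

```text
time_s: 7.85
tool_pos: [0.5432, -0.1191, 0.0221]
eef_rot: [0.001, 0.991, 0.131, 0.001]
wrist_force: [-1.4, 0.9, 2.0]
opening: 0.0007
finger_force: 0.9
```

Emit:
move_arm(
  targets=[
    {"x": -0.015, "y": 0, "z": 0, "roll": 0, "gripper": 0},
    {"x": -0.03, "y": 0, "z": -0.04, "roll": 0, "gripper": 0},
    {"x": -0.03, "y": 0, "z": -0.09, "roll": 0, "gripper": 0},
    {"x": -0.03, "y": 0, "z": -0.14, "roll": 0, "gripper": 0},
    {"x": -0.03, "y": 0, "z": -0.19, "roll": 0, "gripper": 0},
  ],
)

```text
time_s: 8.35
tool_pos: [0.5104, -0.1268, 0.2126]
eef_rot: [0.0, 0.991, 0.131, 0.0]
wrist_force: [-0.1, -1.4, -0.3]
opening: 0.0005
finger_force: 0.0
```

Run:
```python
from h import *
s=telemetry.sense();print(s['time_s'],s['tool_pos'],s['q'])
for n in('top','scene'):
    o=dish((.595,-.1),n);print(o[:3])
```

```text
8.35 [ 0.510441   -0.12675041  0.21260806] [-3.75570452e-01  1.97463644e-01  1.59453857e+00 -2.21350251e-04
  1.34899750e+00  9.32971750e-01]
(array([ 0.61  , -0.0935]), np.float64(0.0418), 28)
(array([ 0.6051, -0.1001]), np.float64(0.051), 40)
```

Emit:
move_arm(
  targets=[
    {"x": 0.009, "y": -0.048, "z": -0.01, "roll": 0, "gripper": 0.5},
    {"x": 0.018, "y": -0.096, "z": -0.02, "roll": 0, "gripper": 1},
    {"x": 0.027, "y": -0.144, "z": -0.02, "roll": 0, "gripper": 1},
    {"x": 0.036, "y": -0.192, "z": -0.02, "roll": 0, "gripper": 1},
    {"x": 0.045, "y": -0.24, "z": -0.02, "roll": 0, "gripper": 1},
  ],
)

```text
time_s: 8.95
tool_pos: [0.4916, 0.1179, 0.2299]
eef_rot: [0.0, 0.991, 0.131, 0.0]
wrist_force: [1.7, 0.1, 0.5]
opening: 0.0367
finger_force: 0.0
```

Emit:
move_arm(
  targets=[
    {"x": 0.01, "y": -0.048, "z": 0, "roll": 0, "gripper": 1},
    {"x": 0.02, "y": -0.096, "z": 0, "roll": 0, "gripper": 1},
    {"x": 0.03, "y": -0.144, "z": 0, "roll": 0, "gripper": 1},
    {"x": 0.04, "y": -0.192, "z": 0, "roll": 0, "gripper": 1},
    {"x": 0.049, "y": -0.239, "z": 0, "roll": 0, "gripper": 1},
  ],
)

```text
time_s: 9.45
tool_pos: [0.4772, 0.3613, 0.2297]
eef_rot: [0.0, 0.991, 0.131, -0.0]
wrist_force: [0.3, -0.7, -0.6]
opening: 0.077
finger_force: 0.0
```

Run:
```python
from h import *
s=telemetry.sense();print(s['time_s'],s['tool_pos'],s['q'])
for n in('top','scene'):
    o=dish((.595,-.1),n);print(o[:3])
```

```text
9.45 [0.47722482 0.36130213 0.22973447] [ 5.32087336e-01  3.00049712e-01  1.41007626e+00 -4.13626389e-04
  1.43198134e+00  1.84003083e+00]
(array([ 0.6055, -0.1044]), np.float64(0.053), 137)
(array([0., 0.]), np.float64(0.0), 0)
```

Emit:
move_arm(
  targets=[
    {"x": 0, "y": 0, "z": 0, "roll": -0.14, "gripper": 1},
    {"x": 0, "y": 0, "z": 0, "roll": -0.28, "gripper": 1},
    {"x": 0, "y": 0, "z": 0, "roll": -0.42, "gripper": 1},
    {"x": 0, "y": 0, "z": 0, "roll": -0.56, "gripper": 1},
    {"x": 0, "y": 0, "z": 0, "roll": -0.7, "gripper": 1},
  ],
)

```text
time_s: 10.05
tool_pos: [0.4778, 0.3584, 0.2297]
eef_rot: [0.0, 0.885, 0.465, -0.001]
wrist_force: [0.1, -0.6, 0.4]
opening: 0.094
finger_force: 0.0
```

Emit:
move_arm(
  targets=[
    {"x": 0, "y": 0, "z": 0, "roll": -0.14, "gripper": 1},
    {"x": 0, "y": 0, "z": 0, "roll": -0.28, "gripper": 1},
    {"x": 0, "y": 0, "z": 0, "roll": -0.42, "gripper": 1},
    {"x": 0, "y": 0, "z": 0, "roll": -0.56, "gripper": 1},
    {"x": 0, "y": 0, "z": 0, "roll": -0.7, "gripper": 1},
  ],
)

```text
time_s: 10.55
tool_pos: [0.4779, 0.3584, 0.2297]
eef_rot: [0.0, 0.672, 0.741, -0.001]
wrist_force: [0.0, 0.3, -0.6]
opening: 0.094
finger_force: 0.0
```

Emit:
move_arm(
  targets=[
    {"x": 0, "y": 0, "z": 0, "roll": -0.14, "gripper": 1},
    {"x": 0, "y": 0, "z": 0, "roll": -0.28, "gripper": 1},
    {"x": 0, "y": 0, "z": 0, "roll": -0.42, "gripper": 1},
    {"x": 0, "y": 0, "z": 0, "roll": -0.56, "gripper": 1},
    {"x": 0, "y": 0, "z": 0, "roll": -0.7, "gripper": 1},
  ],
)

```text
time_s: 11.05
tool_pos: [0.4779, 0.3583, 0.2297]
eef_rot: [-0.0, 0.377, 0.926, -0.001]
wrist_force: [-0.2, -0.4, 0.4]
opening: 0.0941
finger_force: 0.0
```

Emit:
move_arm(
  targets=[
    {"x": 0, "y": 0, "z": 0, "roll": -0.14, "gripper": 1},
    {"x": 0, "y": 0, "z": 0, "roll": -0.28, "gripper": 1},
    {"x": 0, "y": 0, "z": 0, "roll": -0.42, "gripper": 1},
    {"x": 0, "y": 0, "z": 0, "roll": -0.56, "gripper": 1},
    {"x": 0, "y": 0, "z": 0, "roll": -0.7, "gripper": 1},
  ],
)

```text
time_s: 11.55
tool_pos: [0.4779, 0.3583, 0.2297]
eef_rot: [-0.0, 0.037, 0.999, -0.001]
wrist_force: [-0.1, -0.8, 0.5]
opening: 0.0942
finger_force: 0.0
```

Emit:
move_arm(
  targets=[
    {"x": 0, "y": 0, "z": 0, "roll": -0.14, "gripper": 1},
    {"x": 0, "y": 0, "z": 0, "roll": -0.24, "gripper": 1},
    {"x": 0, "y": 0, "z": 0, "roll": -0.24, "gripper": 1},
    {"x": 0, "y": 0, "z": 0, "roll": -0.24, "gripper": 1},
  ],
)

```text
time_s: 11.95
tool_pos: [0.4781, 0.3591, 0.23]
eef_rot: [-0.0, -0.079, 0.997, -0.0]
wrist_force: [0.0, -0.4, -0.5]
opening: 0.0943
finger_force: 0.0
```

Run:
```python
from h import *
s=telemetry.sense();q=s['eef_rot'];print(s['time_s'],s['tool_pos'],s['q'],q,'yaw',2*np.arctan2(q[2],q[1]))
```

```text
11.95 [0.47814205 0.35911333 0.22997345] [ 5.28105052e-01  2.99097341e-01  1.41087695e+00 -3.76593570e-04
  1.43222536e+00 -1.20095384e+00] [-1.92478922e-04 -7.90747026e-02  9.96868630e-01 -2.99733412e-04] yaw 3.2999073472586793
```

Emit:
move_arm(
  targets=[
    {"x": 0, "y": 0, "z": 0.05, "roll": 0, "gripper": 1},
    {"x": 0, "y": 0, "z": 0.1, "roll": 0, "gripper": 1},
    {"x": 0, "y": 0, "z": 0.15, "roll": 0, "gripper": 1},
    {"x": 0, "y": 0, "z": 0.19, "roll": 0, "gripper": 1},
    {"x": 0, "y": 0, "z": 0.218, "roll": 0, "gripper": 1},
  ],
)

```text
time_s: 12.45
tool_pos: [0.4766, 0.3587, 0.0092]
eef_rot: [-0.002, -0.08, 0.997, -0.001]
wrist_force: [-0.6, -0.2, -0.8]
opening: 0.0937
finger_force: 0.0
```

Emit:
move_arm(
  targets=[
    {"x": 0, "y": 0, "z": 0, "roll": 0, "gripper": 0.8},
    {"x": 0, "y": 0, "z": 0, "roll": 0, "gripper": 0.7},
    {"x": 0, "y": 0, "z": 0, "roll": 0, "gripper": 0.65},
    {"x": 0, "y": 0, "z": 0, "roll": 0, "gripper": 0.5},
    {"x": 0, "y": 0, "z": 0, "roll": 0, "gripper": 0.4},
  ],
  force=15,
)

```text
time_s: 12.95
tool_pos: [0.4797, 0.3606, 0.014]
eef_rot: [0.002, -0.081, 0.997, 0.0]
wrist_force: [1.7, -1.9, 4.1]
opening: 0.0599
finger_force: 15.0
```

Emit:
move_arm(
  targets=[
    {"x": 0, "y": 0, "z": 0, "roll": 0, "gripper": 0.4},
    {"x": 0, "y": 0, "z": 0, "roll": 0, "gripper": 0.4},
    {"x": 0, "y": 0, "z": 0, "roll": 0, "gripper": 0.4},
  ],
)

```text
time_s: 13.25
tool_pos: [0.4797, 0.3606, 0.014]
eef_rot: [0.002, -0.081, 0.997, 0.0]
wrist_force: [0.8, -1.6, 6.5]
opening: 0.0598
finger_force: 15.0
```

Emit:
move_arm(
  targets=[
    {"x": 0, "y": 0, "z": -0.01, "roll": 0, "gripper": 0.4},
    {"x": 0, "y": 0, "z": -0.03, "roll": 0, "gripper": 0.4},
    {"x": 0, "y": 0, "z": -0.06, "roll": 0, "gripper": 0.4},
    {"x": 0, "y": 0, "z": -0.09, "roll": 0, "gripper": 0.4},
    {"x": 0, "y": 0, "z": -0.12, "roll": 0, "gripper": 0.4},
  ],
  force=20,
)

```text
time_s: 13.75
tool_pos: [0.4777, 0.3602, 0.1332]
eef_rot: [-0.001, -0.08, 0.997, -0.0]
wrist_force: [0.2, 0.3, -2.7]
opening: 0.06
finger_force: 20.0
```

Emit:
move_arm(
  targets=[
    {"x": 0, "y": 0, "z": -0.03, "roll": 0, "gripper": 0.4},
    {"x": 0, "y": 0, "z": -0.06, "roll": 0, "gripper": 0.4},
    {"x": 0, "y": 0, "z": -0.09, "roll": 0, "gripper": 0.4},
    {"x": 0, "y": 0, "z": -0.1, "roll": 0, "gripper": 0.4},
  ],
)

```text
time_s: 14.15
tool_pos: [0.4793, 0.3612, 0.2357]
eef_rot: [0.002, -0.081, 0.997, 0.001]
wrist_force: [-0.1, 0.3, -2.0]
opening: 0.0604
finger_force: 20.0
```

Run:
```python
from h import *
s=telemetry.sense();print(s['time_s'],s['tool_pos'],s['opening'],s['finger_force'],s['wrist_force'],s['wrist_torque'])
c=cap('scene'); cv2.imwrite('pics/s4.png',c['pixels'][130:350,60:330][:, :]); crop(c,60,330,130,350,2.6,'s4.png')
P=cloud(c); h=cv2.cvtColor(c['pixels'],cv2.COLOR_BGR2HSV); r=((h[...,0]<8)|(h[...,0]>172))&(h[...,1]>130)&(h[...,2]>50)
x,y,z=P[...,0],P[...,1],P[...,2]
m=r&(x>.3)&(x<.7)&(y>.2)&(y<.5)&(z>.1); q=P[m]; mu=q.mean(0); u,_,v=np.linalg.svd(q-mu,full_matrices=False); print(len(q),mu.round(3),v[0].round(3),q.min(0),q.max(0))
```

```text
14.15 [0.47933113 0.36118126 0.23571579] 0.06041332663293419 19.99970454722643 [-0.10604625  0.33848551 -2.02089301] [ 0.08649154 -0.22241055  0.00504801]
1036 [0.43  0.358 0.268] [-0.969 -0.111 -0.219] [0.38683456 0.30536279 0.22441394] [0.53866955 0.38955023 0.35840365]
```

View pics/s4.png

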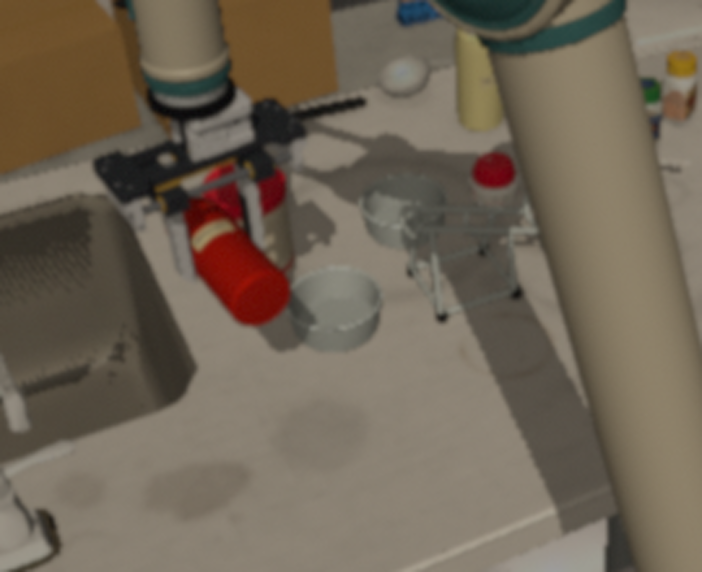

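The bottle is gripped, with its bottom end facing the camera at crop (260,290). It hangs near level. I'll move it to above the rack.

Emit:
move_arm(
  targets=[
    {"x": -0.005, "y": -0.025, "z": 0, "roll": 0, "gripper": 0.4},
    {"x": -0.012, "y": -0.06, "z": 0, "roll": 0, "gripper": 0.4},
    {"x": -0.02, "y": -0.1, "z": 0, "roll": 0, "gripper": 0.4},
    {"x": -0.027, "y": -0.14, "z": 0, "roll": 0, "gripper": 0.4},
    {"x": -0.035, "y": -0.18, "z": 0, "roll": 0, "gripper": 0.4},
  ],
)

```text
time_s: 14.7
tool_pos: [0.5409, 0.1868, 0.2302]
eef_rot: [-0.002, -0.081, 0.997, -0.0]
wrist_force: [0.7, 0.2, -1.7]
opening: 0.06
finger_force: 20.0
```

Emit:
move_arm(
  targets=[
    {"x": -0.008, "y": -0.04, "z": 0, "roll": 0, "gripper": 0.4},
    {"x": -0.016, "y": -0.08, "z": 0, "roll": 0, "gripper": 0.4},
    {"x": -0.023, "y": -0.12, "z": 0, "roll": 0, "gripper": 0.4},
    {"x": -0.029, "y": -0.15, "z": 0, "roll": 0, "gripper": 0.4},
    {"x": -0.031, "y": -0.162, "z": 0, "roll": 0, "gripper": 0.4},
  ],
)

```text
time_s: 15.2
tool_pos: [0.5984, 0.0305, 0.23]
eef_rot: [-0.002, -0.079, 0.997, -0.0]
wrist_force: [0.5, 0.5, -2.0]
opening: 0.0598
finger_force: 20.0
```

Emit:
move_arm(
  targets=[
    {"x": 0, "y": 0, "z": 0, "roll": 0.06, "gripper": 0.4},
    {"x": 0, "y": 0, "z": 0, "roll": 0.16, "gripper": 0.4},
    {"x": 0, "y": 0, "z": 0, "roll": 0.28, "gripper": 0.4},
    {"x": 0, "y": 0, "z": 0, "roll": 0.42, "gripper": 0.4},
    {"x": 0, "y": 0, "z": 0, "roll": 0.56, "gripper": 0.4},
  ],
)

```text
time_s: 15.7
tool_pos: [0.5973, 0.0346, 0.2308]
eef_rot: [-0.002, 0.201, 0.98, 0.0]
wrist_force: [-0.1, 0.5, -2.4]
opening: 0.0598
finger_force: 20.0
```

Emit:
move_arm(
  targets=[
    {"x": 0, "y": 0, "z": 0, "roll": 0.14, "gripper": 0.4},
    {"x": 0, "y": 0, "z": 0, "roll": 0.28, "gripper": 0.4},
    {"x": 0, "y": 0, "z": 0, "roll": 0.42, "gripper": 0.4},
    {"x": 0, "y": 0, "z": 0, "roll": 0.56, "gripper": 0.4},
    {"x": 0, "y": 0, "z": 0, "roll": 0.7, "gripper": 0.4},
  ],
)

```text
time_s: 16.2
tool_pos: [0.5972, 0.0347, 0.2308]
eef_rot: [-0.002, 0.524, 0.852, -0.0]
wrist_force: [-0.3, 1.1, -2.9]
opening: 0.0601
finger_force: 20.0
```

Emit:
move_arm(
  targets=[
    {"x": 0, "y": 0, "z": 0, "roll": 0.14, "gripper": 0.4},
    {"x": 0, "y": 0, "z": 0, "roll": 0.28, "gripper": 0.4},
    {"x": 0, "y": 0, "z": 0, "roll": 0.4, "gripper": 0.4},
    {"x": 0, "y": 0, "z": 0, "roll": 0.47, "gripper": 0.4},
    {"x": 0, "y": 0, "z": 0, "roll": 0.493, "gripper": 0.4},
  ],
)

```text
time_s: 16.7
tool_pos: [0.5974, 0.0345, 0.2309]
eef_rot: [-0.001, 0.715, 0.7, -0.001]
wrist_force: [-0.0, -0.3, -2.7]
opening: 0.0599
finger_force: 20.0
```

```bash
cat > b.py <<'E'
from h import *
from scipy.optimize import least_squares
s=telemetry.sense();qq=s['eef_rot'];t=s['tool_pos'];print(s['time_s'],t.round(4),'yaw',2*np.arctan2(qq[2],qq[1]),s['opening'],s['wrist_force'],s['wrist_torque'].round(3))
Q=[]
for n in('top','scene'):
    c=cap(n);P=cloud(c); h=cv2.cvtColor(c['pixels'],cv2.COLOR_BGR2HSV); r=((h[...,0]<8)|(h[...,0]>172))&(h[...,1]>120)&(h[...,2]>40)
    r=cv2.erode(r.astype(np.uint8),np.ones((3,3)))>0
    m=r&(abs(P-[t[0],t[1]+.02,t[2]]).max(-1)<.13)&(P[...,2]>.09)&(abs(P[...,0]-t[0])<.05); q=P[m]; Q.append(q); print(n,len(q),q.min(0).round(3),q.max(0).round(3))
    cv2.imwrite(f'pics/b_{n}.png',c['pixels'])
q=np.concatenate(Q)
def f(p):  # axis x=p0+p1*y', z=p2+p3*y'
    d=np.array([p[1],1,p[3]]);d/=np.linalg.norm(d); w=q-[p[0],t[1],p[2]]
    return np.linalg.norm(w-np.outer(w@d,d),axis=1)-.0305
o=least_squares(f,[t[0],0,t[2]+.019,0],loss='soft_l1',f_scale=.002).x
d=np.array([o[1],1,o[3]]);d/=np.linalg.norm(d); a=(q-[o[0],t[1],o[2]])@d
print('axis x,dx,z,dz',o.round(4),'rms',np.sqrt((f(o)**2).mean()).round(4),'along from tcp',np.percentile(a,[.5,2,98,99.5]).round(4))
E
python3 b.py
```

```text
16.7 [0.5974 0.0345 0.2309] yaw 1.5496910101116173 0.05985306120204156 [-0.00432326 -0.34650821 -2.66436583] [-0.038 -0.055  0.039]
top 231 [ 0.572 -0.023  0.258] [0.617 0.118 0.281]
scene 554 [0.561 0.001 0.234] [0.61  0.124 0.281]
axis x,dx,z,dz [0.5978 0.0324 0.2451 0.0125] rms 0.0042 along from tcp [-0.0565 -0.0537  0.0876  0.0883]
```

Emit:
move_arm(
  targets=[
    {"x": 0, "y": 0, "z": 0.025, "roll": 0, "gripper": 0.4},
    {"x": 0, "y": 0, "z": 0.05, "roll": 0, "gripper": 0.4},
    {"x": 0, "y": 0, "z": 0.07, "roll": 0, "gripper": 0.4},
    {"x": 0, "y": 0, "z": 0.082, "roll": 0, "gripper": 0.4},
    {"x": 0, "y": 0, "z": 0.085, "roll": 0, "gripper": 0.4},
  ],
  force=14,
)

```text
time_s: 17.3
tool_pos: [0.5973, 0.0336, 0.1455]
eef_rot: [-0.001, 0.714, 0.7, -0.001]
wrist_force: [-0.1, 0.1, -1.8]
opening: 0.0605
finger_force: 14.0
```

Emit:
move_arm(
  targets=[
    {"x": 0, "y": 0, "z": 0.003, "roll": 0, "gripper": 0.4},
    {"x": 0, "y": 0, "z": 0.006, "roll": 0, "gripper": 0.4},
    {"x": 0, "y": 0, "z": 0.009, "roll": 0, "gripper": 0.4},
    {"x": 0, "y": 0, "z": 0.012, "roll": 0, "gripper": 0.4},
  ],
)

```text
time_s: 17.7
tool_pos: [0.5988, 0.0333, 0.1356]
eef_rot: [0.001, 0.714, 0.7, 0.0]
wrist_force: [0.5, 0.4, -1.8]
opening: 0.0604
finger_force: 14.0
```

```bash
python3 b.py
```

```text
17.7 [0.5988 0.0333 0.1356] yaw 1.5498632863984299 0.06036350516820399 [ 0.45408646  0.39947507 -1.82993966] [-0.005 -0.07  -0.016]
top 204 [ 0.572 -0.024  0.162] [0.62  0.116 0.187]
scene 483 [0.562 0.003 0.137] [0.61  0.123 0.184]
axis x,dx,z,dz [0.5988 0.0288 0.1492 0.0098] rms 0.004 along from tcp [-0.0563 -0.0534  0.0881  0.0887]
```

Contact is about to begin. I'll lower in small steps.

Emit:
move_arm(
  targets=[
    {"x": 0, "y": 0, "z": 0.003, "roll": 0, "gripper": 0.4},
    {"x": 0, "y": 0, "z": 0.006, "roll": 0, "gripper": 0.4},
    {"x": 0, "y": 0, "z": 0.008, "roll": 0, "gripper": 0.4},
    {"x": 0, "y": 0, "z": 0.01, "roll": 0, "gripper": 0.4},
  ],
)

```text
time_s: 18.2
tool_pos: [0.5988, 0.0329, 0.1253]
eef_rot: [0.001, 0.714, 0.7, 0.0]
wrist_force: [-0.3, -2.1, -1.4]
opening: 0.0602
finger_force: 14.0
```

Emit:
move_arm(
  targets=[
    {"x": 0, "y": 0, "z": 0.002, "roll": 0, "gripper": 0.4},
    {"x": 0, "y": 0, "z": 0.004, "roll": 0, "gripper": 0.4},
    {"x": 0, "y": 0, "z": 0.006, "roll": 0, "gripper": 0.4},
    {"x": 0, "y": 0, "z": 0.008, "roll": 0, "gripper": 0.4},
  ],
)

```text
time_s: 18.6
tool_pos: [0.5986, 0.0326, 0.1171]
eef_rot: [0.001, 0.714, 0.7, -0.0]
wrist_force: [0.1, -3.2, -0.8]
opening: 0.0599
finger_force: 14.0
```

```bash
python3 b.py
```

```text
18.6 [0.5986 0.0326 0.1171] yaw 1.5498368806197182 0.05990006103143734 [ 0.14206299 -3.19524424 -0.78504428] [-0.59  -0.155  0.03 ]
top 209 [ 0.571 -0.027  0.138] [0.622 0.112 0.179]
scene 478 [0.565 0.007 0.12 ] [0.611 0.124 0.176]
axis x,dx,z,dz [0.5987 0.0434 0.1311 0.1758] rms 0.005 along from tcp [-0.0547 -0.0517  0.0887  0.0896]
```

The bottle is pivoting as planned, at 10° so far with low force. I'll continue.

Emit:
move_arm(
  targets=[
    {"x": 0, "y": 0, "z": 0.002, "roll": 0, "gripper": 0.4},
    {"x": -0.001, "y": 0, "z": 0.004, "roll": 0, "gripper": 0.4},
    {"x": -0.001, "y": 0, "z": 0.006, "roll": 0, "gripper": 0.4},
    {"x": -0.002, "y": 0, "z": 0.008, "roll": 0, "gripper": 0.4},
  ],
)

```text
time_s: 19.1
tool_pos: [0.5983, 0.0322, 0.1089]
eef_rot: [-0.001, 0.715, 0.7, 0.0]
wrist_force: [0.2, 0.3, -2.1]
opening: 0.0599
finger_force: 14.0
```

Emit:
move_arm(
  targets=[
    {"x": 0, "y": 0, "z": 0.001, "roll": 0, "gripper": 0.4},
    {"x": 0, "y": 0, "z": 0.002, "roll": 0, "gripper": 0.4},
    {"x": 0, "y": 0, "z": 0.003, "roll": 0, "gripper": 0.4},
    {"x": 0, "y": 0, "z": 0.004, "roll": 0, "gripper": 0.4},
  ],
)

```text
time_s: 19.5
tool_pos: [0.5984, 0.0315, 0.1051]
eef_rot: [-0.0, 0.715, 0.7, 0.0]
wrist_force: [1.6, 0.8, -2.4]
opening: 0.0602
finger_force: 14.0
```

```bash
python3 b.py
```

```text
19.5 [0.5984 0.0315 0.1051] yaw 1.549752094865363 0.06019248320787053 [ 1.56844064  0.75137767 -2.37658256] [ 0.046 -0.215 -0.017]
top 200 [ 0.573 -0.029  0.119] [0.621 0.112 0.178]
scene 476 [0.565 0.007 0.105] [0.616 0.121 0.178]
axis x,dx,z,dz [0.5991 0.0463 0.1193 0.3243] rms 0.0063 along from tcp [-0.053  -0.0493  0.0889  0.0904]
```

Emit:
move_arm(
  targets=[
    {"x": 0, "y": 0, "z": 0.001, "roll": 0, "gripper": 0.4},
    {"x": 0, "y": 0, "z": 0.002, "roll": 0, "gripper": 0.4},
    {"x": 0, "y": 0, "z": 0.003, "roll": 0, "gripper": 0.4},
  ],
)

```text
time_s: 19.9
tool_pos: [0.5989, 0.0312, 0.1029]
eef_rot: [0.001, 0.714, 0.7, 0.0]
wrist_force: [-0.8, -0.7, 5.5]
opening: 0.06
finger_force: 14.0
```

Emit:
move_arm(
  targets=[
    {"x": 0, "y": 0, "z": 0.001, "roll": 0, "gripper": 0.4},
    {"x": 0, "y": 0, "z": 0.002, "roll": 0, "gripper": 0.4},
    {"x": 0, "y": 0, "z": 0.002, "roll": 0, "gripper": 0.4},
  ],
)

```text
time_s: 20.2
tool_pos: [0.5993, 0.0311, 0.1025]
eef_rot: [0.001, 0.714, 0.7, 0.001]
wrist_force: [-1.4, -0.1, 10.0]
opening: 0.0598
finger_force: 14.0
```

```bash
python3 b.py; python3 -c "
from h import *
c=cap('scene');crop(c,190,330,160,260,5,'s5.png')"
```

```text
20.2 [0.5993 0.0311 0.1025] yaw 1.5504801294637383 0.059788924689771934 [-1.36145108 -0.11294856  9.99591941] [-0.009  0.28   0.206]
top 201 [ 0.574 -0.029  0.111] [0.622 0.113 0.178]
scene 482 [0.563 0.005 0.1  ] [0.615 0.122 0.175]
axis x,dx,z,dz [0.5997 0.0398 0.1164 0.3605] rms 0.0067 along from tcp [-0.0532 -0.0494  0.0895  0.0905]
```

View pics/s5.png

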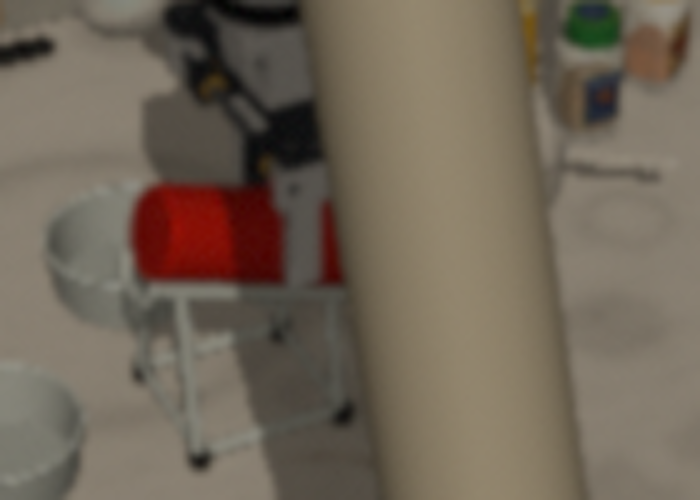

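The bottle is seated on the rods (crop (230,230)), tilted 19.8° and pressed with only 10 N. I'll ease the load off and release gently.

Emit:
move_arm(
  targets=[
    {"x": 0, "y": 0, "z": -0.002, "roll": 0, "gripper": 0.4},
    {"x": 0, "y": 0, "z": -0.002, "roll": 0, "gripper": 0.4},
    {"x": 0, "y": 0, "z": -0.002, "roll": 0, "gripper": 0.4},
  ],
  force=4,
)

```text
time_s: 20.65
tool_pos: [0.599, 0.0311, 0.1025]
eef_rot: [0.001, 0.714, 0.7, 0.0]
wrist_force: [1.8, -1.1, 3.0]
opening: 0.0604
finger_force: 4.0
```

Emit:
move_arm(
  targets=[
    {"x": 0, "y": 0, "z": 0, "roll": 0, "gripper": 0.66},
    {"x": 0, "y": 0, "z": 0, "roll": 0, "gripper": 0.7},
    {"x": 0, "y": 0, "z": 0, "roll": 0, "gripper": 0.8},
    {"x": 0, "y": 0, "z": 0, "roll": 0, "gripper": 0.9},
    {"x": 0, "y": 0, "z": 0, "roll": 0, "gripper": 1},
  ],
)

```text
time_s: 21.15
tool_pos: [0.5981, 0.0314, 0.1019]
eef_rot: [-0.0, 0.714, 0.7, -0.0]
wrist_force: [-0.7, 0.8, 0.1]
opening: 0.0863
finger_force: 0.0
```

Emit:
move_arm(
  targets=[
    {"x": 0, "y": 0, "z": 0, "roll": 0, "gripper": 1},
    {"x": 0, "y": 0, "z": 0, "roll": 0, "gripper": 1},
    {"x": 0, "y": 0, "z": 0, "roll": 0, "gripper": 1},
  ],
)

```text
time_s: 21.45
tool_pos: [0.5984, 0.0313, 0.1022]
eef_rot: [0.0, 0.714, 0.7, -0.0]
wrist_force: [0.3, -0.0, -0.2]
opening: 0.094
finger_force: 0.0
```

```bash
python3 b.py
```

```text
21.45 [0.5984 0.0313 0.1022] yaw 1.5498488482490662 0.09404187014112585 [ 0.28445229 -0.03580136 -0.16975192] [-0.076 -0.099  0.043]
top 211 [ 0.574 -0.029  0.118] [0.622 0.113 0.179]
scene 483 [0.564 0.033 0.11 ] [0.621 0.12  0.176]
axis x,dx,z,dz [0.5995 0.0384 0.1173 0.3454] rms 0.0067 along from tcp [-0.053  -0.0497  0.0886  0.0905]
```

Released, and the bottle is in place. I'll retreat upward and away, then look.

Emit:
move_arm(
  targets=[
    {"x": 0, "y": 0, "z": -0.02, "roll": 0, "gripper": 1},
    {"x": 0, "y": 0, "z": -0.05, "roll": 0, "gripper": 1},
    {"x": 0, "y": 0, "z": -0.09, "roll": 0, "gripper": 1},
    {"x": 0, "y": 0, "z": -0.13, "roll": 0, "gripper": 1},
    {"x": 0, "y": 0, "z": -0.17, "roll": 0, "gripper": 1},
  ],
)

```text
time_s: 22.05
tool_pos: [0.5981, 0.0313, 0.2738]
eef_rot: [0.0, 0.715, 0.7, -0.0]
wrist_force: [0.7, 0.1, 1.3]
opening: 0.0938
finger_force: 0.0
```

Emit:
move_arm(
  targets=[
    {"x": 0.05, "y": -0.01, "z": 0, "roll": 0, "gripper": 1},
    {"x": 0.1, "y": -0.02, "z": 0, "roll": 0, "gripper": 1},
    {"x": 0.15, "y": -0.04, "z": 0, "roll": 0, "gripper": 1},
    {"x": 0.2, "y": -0.06, "z": 0, "roll": 0, "gripper": 1},
    {"x": 0.25, "y": -0.08, "z": 0, "roll": 0, "gripper": 1},
  ],
)

```text
time_s: 22.55
tool_pos: [0.5276, 0.272, 0.2723]
eef_rot: [0.0, 0.715, 0.7, 0.0]
wrist_force: [0.3, 0.7, 0.8]
opening: 0.094
finger_force: 0.0
```

```bash
cat > fin.py <<'E'
from h import *
from scipy.optimize import least_squares
Q=[]
for n in('top','scene'):
    c=cap(n);P=cloud(c);h=cv2.cvtColor(c['pixels'],cv2.COLOR_BGR2HSV); r=((h[...,0]<8)|(h[...,0]>172))&(h[...,1]>120)&(h[...,2]>40)
    r=cv2.erode(r.astype(np.uint8),np.ones((3,3)))>0
    x,y,z=P[...,0],P[...,1],P[...,2]
    m=r&(x>.54)&(x<.66)&(y>-.06)&(y<.16)&(z>.08)&(z<.2); q=P[m];Q.append(q);print(n,len(q),q.min(0).round(3),q.max(0).round(3))
    m=(x>.55)&(x<.65)&(y>-.14)&(y<-.05)&(z>.06)&(z<.15);k=P[m]; print('nozzle pts',len(k),'ymin',k[k[:,1].argmin()].round(3) if len(k) else '')
    if n=='top': crop(c,200,320,140,240,5,'t6.png')
q=np.concatenate(Q)
def f(p):
    d=np.array([p[1],1,p[3]]);d/=np.linalg.norm(d); w=q-[p[0],.03,p[2]]
    return np.linalg.norm(w-np.outer(w@d,d),axis=1)-.0305
o=least_squares(f,[.598,0,.118,.36],loss='soft_l1',f_scale=.002).x
print('axis',o.round(4)); d=np.array([o[1],1,o[3]]);d/=np.linalg.norm(d);a=(q-[o[0],.03,o[2]])@d;e=np.percentile(a,99.5)
print('bottom',([o[0],.03,o[2]]+d*e).round(3),'tip',([o[0],.03,o[2]]+d*(e-.217)).round(3))
print(dish((.605,-.104))[:3])
E
python3 fin.py
```

```text
top 539 [ 0.572 -0.029  0.115] [0.621 0.113 0.178]
nozzle pts 52 ymin [ 0.597 -0.089  0.081]
scene 720 [ 0.561 -0.019  0.093] [0.619 0.12  0.177]
nozzle pts 0 ymin 
axis [0.5996 0.0361 0.1165 0.3568]
bottom [0.603 0.115 0.147] tip [ 0.595 -0.089  0.074]
(array([ 0.6056, -0.1045]), np.float64(0.0531), 114)
```

View pics/t6.png

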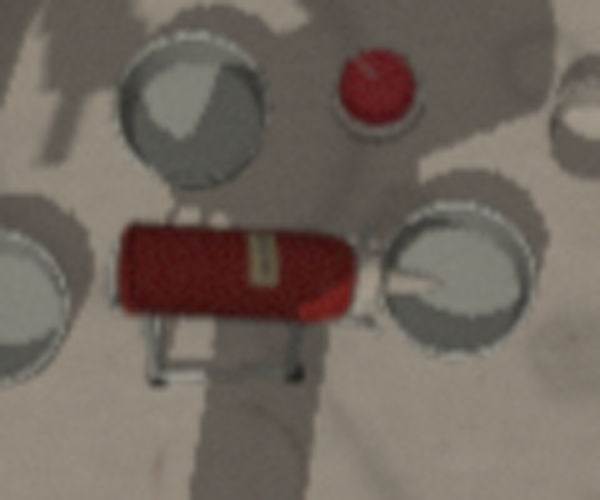

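The picture shows the bottle lying in line in the trough, cap through the fork. The nozzle tip is at crop (435,283), inside the dish centred at (460,280). It measures 17 mm from the dish centre and about 10 mm short of full reach, both within limits. I'm handing it in.

```bash
python3 -c "
from h import *
print(telemetry.sense()['time_s'],close_job())"
```

```text
the job is handed in; nothing more can be done
22.7 None
```

I handed the job in at 22.7 s, with no verdict returned: the bottle rests in the rack's trough with its nozzle through the fork, about 17 mm from the dish centre and about 10 mm short of full reach, and the canister, cup and timer were never touched.

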